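# Close up the sample boards and swing the lining bar into line

## Robot

A 6-joint arm with a two-finger parallel gripper is mounted at the origin on the work surface. World frame = base frame: x ahead of the robot, y to its left, z up, the work surface at z = 0. Lengths are in m, angles in degrees, forces in N, time in s.
With the tool pointing down it reaches from about 0.4 to 0.825 m from the base axis. Payload 7 kg.
Tool frame: the origin (TCP) lies midway between the tips of the shut fingers; the grasp point (between the pads) lies 19 mm behind it; x points along the fingers, z is the direction in which the jaws open and shut, and the axes are right-handed (so a half turn about x gives the same grasp; the last joint's range is limited). The gripper opens to 88 mm and grips with 3 to 60 N. Pads are 19 mm wide; open, the fingers measure 130 mm over their backs; the gripper's body (78 mm by 193 mm) begins 47 mm behind the grasp point.
Start: joints at [-52.019, 20.546, 0.682, 0, -70.136, -16.507], TCP at [0.247, -0.628, 0.227] pointing down, gripper open.
Joint ranges: [-176.03, 176.03], [-82.01, 121.73], [-58.28, 71.71], [-173.87, 95.51], [-174.79, -0.11], [-173.66, 173.66]. Speed limits (degrees/s): [136.94, 136.94, 172.46, 180, 180, 180].

## Interface

Orientations are given as [roll, pitch, yaw] about the fixed x, y, z axes, in that order (R = Rz(yaw) Ry(pitch) Rx(roll)).
In Python, from plant import ctrl gives the robot as it stands.
- The arm moves only by the tool servo_tool, never from a script. Its argument "motion" is a list of rows, each an object with "offset": the shift along the tool's x, y, z in m, a list of three; "roll": the turn about the tool's x in degrees; "claw": the opening, from -1 (shut) to 1 (fully open), so that 0 is half open. In form: [{"offset": [x, y, z], "roll": roll, "claw": claw}, ...]. A call has 1 to 12 rows; each row shifts and turns the commanded pose from where the row before left it, along the tool's axes as they then stand; what a row does not reach is not made up. A row lasts 1/8 s, in which the tool goes at most 62.5 mm and 10.7 degrees, less where a joint would pass 70% of its speed; a pose out of reach is approached as far as the arm can. A call is refused whole if a number of a shift passes 0.0625 or a number of a turn 10.7, either way. A call with a gripper value outside its range is refused whole. The fingers move at their own pace and stop on an object; the grip force is fixed at half the most. Time passes only in rows, so rows that do not move let the fingers close. It gives the time, the measured TCP pose, the force and the opening at its end, in the units of the state.
- ctrl.get_obs(): the state, without advancing time (a new reading comes with each control period).
- ctrl.snapshot(name): name is "scene" or "top" or "wrist"; returns a dict with "frame" (384x512x3 uint8, blue, green, red), "z_map" (384x512 float32, m along the optical axis (not along the pixel's ray), 0 where there is no reading), "mtx" (3x3 intrinsics, pixels), "extrinsics" (4x4, takes a point from camera to world coordinates). Camera axes: x right, y up, looking along -z (the intrinsics and any distortion apply to the point x, -y, -z); pixel columns grow to the right and rows downward; lengths in m; the calibration is good to about 2 mm. The wrist camera is an equidistant fisheye: a pixel r from the principal point sees the ray r / f radians off the axis. A picture is of the moment at which its call begins.
- ctrl.close_job(): hands the job in, once; it reports no verdict.
The state is a dict: "clock": time; "joint_pos": joint angles; "qvel": joint speeds; "tau": joint torques, N m; "tool_pos": TCP position; "orientation": TCP orientation; "force": force on the tool from outside, world axes, zero at the start; "moment": the same for the moment, N m; "opening": finger opening in m.
Only numpy, scipy, OpenCV 4.12 (cv2) and the standard library are available. Lean on these libraries where they do the work, as an engineer would, in place of code of your own. Each camera call takes 0.05 s, during which the arm holds its last target.

## Task

Lay the loose long plastered board flat in the row, in line with the screwed-down board and along the low wooden fence, and butt its short end flush against the screwed-down board's end so that no gap is left. Then slide the wooden lining bar, swinging it about the steel post without lifting it off the bench and with its heel end kept tucked in beside the post, until it lies flush along the front edges of both boards (the long edges opposite the fence), ready for painting a line across the joint. Do not disturb the paint bottle, the pot, the tin or the short offcut.

Things in the scene. Friction and masses are not known exactly. Their poses are not given: they have to be found in the camera images.
- fixed_board: Plastered board screwed to the bench, fixed: 50 mm (its x) by 80 mm (its y) by 28 mm high, two screw heads on top. Origin at the centre of its underside, on the bench; +x faces away from the robot, to within about 0.2 rad. The loose board joins its +y end; the bar lies along the +x faces of both (the front edges, x = +25 mm).
- place (a point): Where the centre of the loose board's underside belongs: 100 mm from the fixed board's origin along its +y, same axes.
- fence (a point): Centre of the top of the fixed wooden fence along the robot's side (-x) of the row: 16 mm wide, 200 mm long (along y), 8 mm high. Same axes as the fixed board. It starts level with the fixed board's far (-y) end and runs past the fixed board and the loose board's place; its inner face is 0.5 mm clear of the boards.
- board: The loose long plastered board to be butted: 50 mm (its x) by 120 mm (its y) by 28 mm high, about 0.2 kg. Origin at the centre of its underside; the same either way round. Starts flat on the bench at one of three places, two to the left of the row and one to the right, at any yaw.
- bar: Loose wooden lining bar 18 mm (its x) by 200 mm (its y) by 26 mm high, about 0.1 kg, slides easily. Origin at the centre of its underside. Starts swung 0.45 to 0.85 rad out of line, +y end away from the boards, heel end (-y) between the post and the row. In line: same yaw as the fixed board, its centre at x = +34, y about +10 mm in that board's frame (10 mm along y either way is fine).
- bar_heel (a point): Centre of the bar's heel end face (100 mm from its origin along its -y, 13 mm up).
- post: Fixed steel post, 20 mm diameter, 45 mm high, at x = +56, y = -75 mm in the fixed board's frame. Origin on its axis at bench level; its yaw means nothing. The bar runs between it and the row's line: pushed near its free end towards the boards, the bar pivots against the post. In line there is 3 mm play between them.
- offcut: Bystander: short plastered offcut, 50 by 75 by 28 mm, loose, like the boards but shorter. Origin at the centre of its underside.
- bottle: Bystander: brown paint bottle, 70 mm diameter, 200 mm high, loose. Origin at the centre of its underside.
- pot: Bystander: low white plastic pot, open, 90 mm across the rim, 60 mm high, loose, on the outer side of the bar, 65 to 95 mm from it. Origin at the centre of its underside.
- tin: Bystander: low closed metal tin, 80 mm diameter, 42 mm high, loose, on the robot's side of the fence, 22 to 34 mm from it. Origin at the centre of its underside.
There are look-alikes about, which are no part of the job. What is shaped like the board but orange, pink or yellow is not meant.

How it is judged (in metres and radians):
On the way, in this order (a step that is already met when the one before it is completed fails the run):
1. the loose board lies flat in the row with its end butted against the fixed board (gap under 3 mm, within 5 mm of in line) (y of board in the frame of fixed_board between 0.097 and 0.103 m and x of board in the frame of fixed_board between -0.005 and 0.005 m and angle between the y axis of board and the y axis of fixed_board, either way round below 0.05 rad and height (world z) of board below 0.004 m), for 0.2 s.
2. the bar lies in line along the front edges of the boards (x of bar in the frame of fixed_board between 0.031 and 0.037 m and angle between the y axis of bar and the y axis of fixed_board, either way round below 0.03 rad), for 0.2 s.
At the end, for the whole second after the job is handed in: The loose board lies flat, its end within 3 mm of the fixed board's end, within 3 mm sideways and 0.03 rad of in line with it; the bar lies flat along the front edges of both boards, within 3 mm and 0.03 rad, its heel end 0 to 40 mm past the post; both are released and at rest (all of step 2 and y of board in the frame of fixed_board between 0.097 and 0.103 m and x of board in the frame of fixed_board between -0.003 and 0.003 m and angle between the y axis of board and the y axis of fixed_board, either way round below 0.03 rad and height (world z) of board below 0.004 m and angle between each of board, bar's own z axis and vertical below 0.05 rad and y of bar_heel in the frame of fixed_board between -0.115 and -0.075 m and linear speed of each of board, bar below 0.01 m/s); the robot touches nothing.
It fails at once if the bar is lifted off the bench (height (world z) of bar above 0.015 m).
It fails at once if the bar's heel leaves the post (over 60 mm from the post's axis) (horizontal distance between bar_heel and post above 0.06 m).
It fails at once if the bottle or the pot is moved over 20 mm or tipped (distance of any of bottle, pot from where it was at the start of the episode above 0.02 m or angle between any of bottle, pot's own z axis and vertical above 0.3 rad).
It fails at once if the tin or the offcut is moved over 20 mm (distance of any of tin, offcut from where it was at the start of the episode above 0.02 m).
It also fails if it takes over 67 s, if anything falls off the work surface, if the arm or the gripper's body presses on something with over 40 N, if the wrist force passes 120 N, or if a joint passes its speed limit or range.

## Working session

There is one attempt and no reset: what is moved stays moved. The work goes in short steps, Python scripts to look and compute and a tool call to move; the robot and the scene stay as the last step left them, time stands still between calls to the robot, and variables do not carry over. Pictures are saved under pics/ and viewed, and the job is handed in when it is done.

Besides the shell and the picture viewer there is one more tool, called after "Call:" as name([rows], argument=value, ...), one row to a line, values as JSON. servo_tool: Moves the arm, as the interface text tells. Its arguments: {"type":"object","properties":{"motion":{"type":"array"}},"required":["motion"]}

```bash
ls; mkdir -p pics; python3 - <<'E'
from plant import ctrl
import cv2,pickle
print(ctrl.get_obs())
for n in("scene","top"):
    s=ctrl.snapshot(n); cv2.imwrite(f"pics/{n}0.png",s["frame"]); pickle.dump(s,open(f"{n}0.pkl","wb"))
    print(n,s["mtx"],s["extrinsics"])
E
```

```text
pics
{'clock': 0.0, 'joint_pos': array([-5.20204989e+01,  2.05928424e+01,  6.32157946e-01, -1.82146933e-02,
       -7.01362545e+01, -1.65078291e+01]), 'qvel': array([ 0.03856258,  0.00697533, -0.06615227,  0.04023442,  0.05665055,
       -0.05867673]), 'tau': array([-1.07551332e-03, -5.82717419e+01,  2.93057352e+01,  6.99748412e+00,
        6.76450931e-03, -1.60525137e-04]), 'tool_pos': array([ 0.24686455, -0.62769924,  0.22560053]), 'orientation': array([  6.49213925,  89.90155989, 117.95760765]), 'force': array([-0.54938144, -0.22058142,  0.49182541]), 'moment': array([-0.00337141, -0.03556019, -0.01977932]), 'opening': 0.0876343036393457}
scene [[364.15332702   0.         255.59224308]
 [  0.         364.15332702 193.27734381]
 [  0.           0.           1.        ]] [[ 0.33388839 -0.49608136  0.80151221  1.23578653]
 [ 0.94258753  0.16951187 -0.28774028 -0.18228521]
 [ 0.00687676  0.85156856  0.52419815  0.51934204]
 [ 0.          0.          0.          1.        ]]
top [[412.69841904   0.         258.76547244]
 [  0.         412.69841904 192.68923399]
 [  0.           0.           1.        ]] [[-0.01032197  0.98614454 -0.16556691  0.32142184]
 [-0.99989081 -0.01192996 -0.00872044  0.05152655]
 [-0.01057482  0.16545882  0.98616     1.08409439]
 [ 0.          0.          0.          1.        ]]
```

View pics/top0.png

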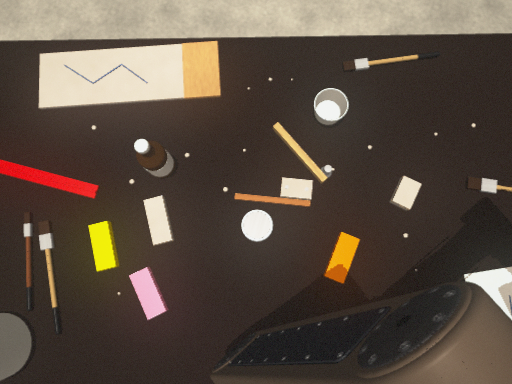

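View pics/scene0.png

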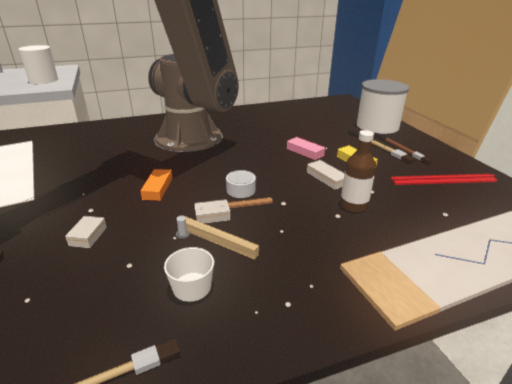

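The top view shows these candidates for the board:
- white long (158,220)
- yellow (103,246)
- pink (148,293)
- orange (342,258)
- white short offcut (406,193)
- screwed board (297,189)

The fence is at (272,200), the post at (327,170), the bar at (300,152), the tin at (257,225), the pot at (331,106) and the bottle at (155,158). By the description the loose board is the white long one at (158,220). I'll check it in a crop and measure.

```bash
cat > h.py <<'E'
import numpy as np,cv2,pickle
def world(s,fish=False):
    K=s["mtx"];E=s["extrinsics"];z=s["z_map"];v,u=np.mgrid[:z.shape[0],:z.shape[1]].astype(float)
    x=(u-K[0,2])/K[0,0];y=(v-K[1,2])/K[1,1]
    P=np.stack([x*z,-y*z,-z],-1)@E[:3,:3].T+E[:3,3]
    return P
def ray(s,uv,h):
    K=s["mtx"];E=s["extrinsics"];uv=np.asarray(uv,float).reshape(-1,2)
    d=np.c_[(uv[:,0]-K[0,2])/K[0,0],-(uv[:,1]-K[1,2])/K[1,1],-np.ones(len(uv))]@E[:3,:3].T
    t=(h-E[2,3])/d[:,2]
    return E[:3,3]+d*t[:,None]
def comp(mask,near):
    n,l=cv2.connectedComponents(mask.astype(np.uint8))
    v,u=np.nonzero(mask); i=np.argmin((u-near[0])**2+(v-near[1])**2)
    return l==l[v[i],u[i]]
E
python3 - <<'E'
from h import *
s=pickle.load(open("top0.pkl","rb"));P=world(s)
f=s["frame"]
cv2.imwrite("pics/crop1.png",cv2.resize(f[130:260,120:430],None,fx=2.5,fy=2.5,interpolation=cv2.INTER_CUBIC))
for n,p in dict(bench=(220,150),board=(158,220),fixed=(297,189),off=(406,193),bar=(300,152),post=(327,169),fence=(260,199),tin=(257,225),pot=(331,106)).items():
    print(n,P[p[1],p[0]].round(4), f[p[1],p[0]])
print("ring",P[100:112,345].round(3)[::4])
hsv=cv2.cvtColor(f,cv2.COLOR_BGR2HSV)
white=(hsv[...,2]>150)&(hsv[...,1]<70)
for n,p,m,h in [("board",(158,220),white,.028),("fixed",(297,189),white,.028),("off",(406,193),white,.028),("bar",(300,152),(hsv[...,1]>70)&(hsv[...,2]>110)&(P[...,2]>.015),.026),("fence",(250,198),(hsv[...,1]>100)&(hsv[...,2]>60)&(P[...,0]<0.56)&(hsv[...,0]<25),.008),("tin",(257,225),(hsv[...,2]>130)&(hsv[...,1]<70),.042)]:
    c=comp(m,p); v,u=np.nonzero(c)
    W=ray(s,np.c_[u,v],h)[:,:2]
    r=cv2.minAreaRect((W*1000).astype(np.float32))
    print(n,len(u),"bbox",u.min(),u.max(),v.min(),v.max(),"mean",W.mean(0).round(4),"rect",np.round(r[0],1),np.round(r[1],1),round(r[2],2), "z",np.median(P[c][:,2]).round(4))
E
```

```text
bench [ 0.6223  0.1652 -0.0007] [35 42 54]
board [0.4304 0.3203 0.0303] [210 229 239]
fixed [ 0.5076 -0.0387  0.0261] [202 226 237]
off [ 0.4929 -0.3187  0.0307] [201 224 237]
bar [ 0.6062 -0.0489  0.028 ] [127 205 238]
post [ 0.5558 -0.1157  0.0441] [224 230 233]
fence [0.4852 0.058  0.008 ] [ 83 144 221]
tin [0.4136 0.0661 0.0425] [235 240 242]
pot [ 0.74   -0.139   0.0084] [241 244 242]
ring [[ 0.739 -0.169  0.052]
 [ 0.727 -0.168  0.054]
 [ 0.719 -0.169  0.046]]
board 931 bbox 143 172 195 244 mean [0.431  0.3223] rect [431.5 322.4] [121.1  51.2] 14.1 z 0.0281
fixed 610 bbox 280 312 177 199 mean [ 0.51   -0.0367] rect [510.  -36.7] [81.1 51.3] 83.45 z 0.0283
off 569 bbox 392 421 176 208 mean [ 0.4959 -0.3213] rect [ 496.1 -321.4] [50.7 75.5] 62.77 z 0.028
bar 559 bbox 273 326 122 181 mean [ 0.6078 -0.0473] rect [608.7 -46.2] [200.1  21.6] 39.97 z 0.026
fence 537 bbox 234 310 193 206 mean [0.4833 0.0261] rect [483.4  26.4] [202.   18.7] 83.44 z 0.0079
tin 808 bbox 241 272 209 241 mean [0.4139 0.0669] rect [414.  67.] [79.2 80. ] 17.72 z 0.0413
```

View pics/crop1.png

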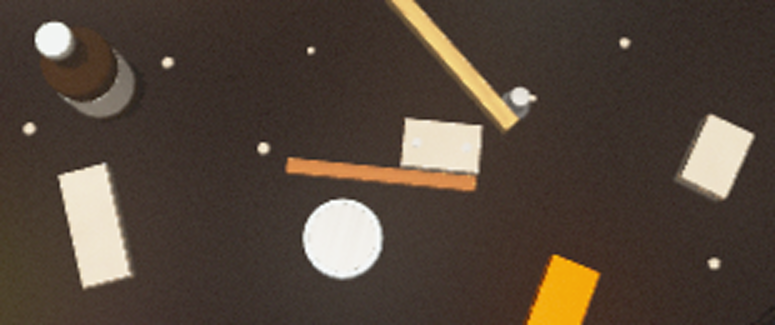

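Crop confirmed: white long board, measured 121×51 mm with top at 28 mm. The fixed board measures 81×51 mm, and the fence centre matches the prediction from its pose. Next I'll plan the moves.

```bash
cat >> h.py <<'E'
from scipy.spatial.transform import Rotation as Ro
F0=np.array([.510,-.0367]);FY=np.radians(-6.55)
FR=np.array([[np.cos(FY),-np.sin(FY)],[np.sin(FY),np.cos(FY)]])
def tofix(p): return (np.asarray(p)[...,:2]-F0)@FR
def tow(q): return F0+FR@np.asarray(q)
def tool(o):
    R=Ro.from_euler('xyz',o['orientation'],degrees=True).as_matrix()
    return np.asarray(o['tool_pos']),R
def jaw(R): return np.degrees(np.arctan2(R[1,2],R[0,2]))
def plan(o,xy,z,ang=None):
    p,R=tool(o); d=np.r_[xy,z]-p
    print("pos",p.round(4),"jaw",jaw(R).round(2),"tilt",np.degrees(np.arccos(-R[2,0])).round(2),"J",np.round(o['joint_pos'],1),"F",np.round(o['force'],1),"t",round(o['clock'],2),"open",round(o['opening'],4))
    print("  tool offset",(R.T@d).round(4), end=" ")
    if ang is not None:
        # roll about tool x (down): +roll => jaw angle decreases
        print("roll (mod180)",((jaw(R)-ang+90)%180-90).round(2), end="")
    print()
E
python3 - <<'E'
from h import *
from plant import ctrl
o=ctrl.get_obs()
p,R=tool(o);print(R.round(3))
plan(o,[.45,-.05],.2256,104.1)
plan(o,[.4312,.3224],.2256,104.1)
s=pickle.load(open("top0.pkl","rb"));P=world(s)
# bottle: high points
m=(P[...,2]>.03)&(P[...,1]>.2)&(P[...,0]>.5)&(P[...,0]<.68)
v,u=np.nonzero(m);print("bottle",P[m].min(0),P[m].max(0),np.median(P[m],0))
m=(P[...,2]>.15)&(P[...,1]>.2)&(P[...,0]>.45)&(P[...,0]<.68);print(np.median(P[m],0),m.sum())
m=(P[...,2]>.045)&(P[...,2]<.075)&(P[...,0]>.65)&(P[...,1]<0);print("pot",P[m].min(0),P[m].max(0))
for b in [[.6082,-.0468]]:
    print("bar in fix",tofix(b))
print("post",tow([.056,-.075]),"place",tow([0,.1]))
E
```

```text
[[-0.001 -0.931 -0.366]
 [ 0.001 -0.366  0.931]
 [-1.     0.     0.001]]
pos [ 0.2469 -0.6278  0.2257] jaw 111.47 tilt 0.08 J [-52.   20.6   0.6  -0.  -70.1 -16.5] F [ 1.3 -0.3  0.4] t 0.1 open 0.0876
  tool offset [ 0.0007 -0.4004  0.4633] roll (mod180) 7.37
pos [ 0.2469 -0.6278  0.2257] jaw 111.47 tilt 0.08 J [-52.   20.6   0.6  -0.  -70.1 -16.5] F [ 1.3 -0.3  0.4] t 0.1 open 0.0876
  tool offset [ 0.0013 -0.5192  0.8168] roll (mod180) 7.37
bottle [0.54526529 0.28534758 0.03110797] [0.61505181 0.35455632 0.20409434] [0.56886282 0.3089025  0.13362843]
[0.57584589 0.31645211 0.19710329] 282
pot [ 0.68103639 -0.17231035  0.04507774] [ 0.77084931 -0.08509925  0.06609925]
bar in fix [0.09871113 0.00116762]
post [ 0.5570792  -0.11759838] place [0.52140702 0.06264727]
```

Call:
servo_tool([
  {"offset": [0, -0.04, 0.046], "roll": 0, "claw": 1},
  {"offset": [0, -0.04, 0.046], "roll": 0, "claw": 1},
  {"offset": [0, -0.04, 0.046], "roll": 0, "claw": 1},
  {"offset": [0, -0.04, 0.046], "roll": 0, "claw": 1},
  {"offset": [0, -0.04, 0.046], "roll": 0, "claw": 1},
  {"offset": [0, -0.04, 0.046], "roll": 0, "claw": 1},
  {"offset": [0, -0.04, 0.046], "roll": 0, "claw": 1},
  {"offset": [0, -0.04, 0.046], "roll": 0, "claw": 1},
  {"offset": [0, -0.04, 0.046], "roll": 0, "claw": 1},
  {"offset": [0, -0.04, 0.046], "roll": 0, "claw": 1},
])

```text
clock: 1.35
tool_pos: [0.451, -0.0516, 0.2267]
orientation: [-89.3, 90.0, 22.2]
force: [1.3, -1.3, 1.0]
opening: 0.0872
```

```bash
python3 - <<'E'
from h import *
from plant import ctrl
plan(ctrl.get_obs(),[.4312,.3224],.2256,104.1)
E
```

```text
pos [ 0.451  -0.0516  0.2267] jaw 111.49 tilt 0.03 J [ 18.5  -0.9 -25.8  -0.  -65.  -87. ] F [ 1.3 -1.3  1. ] t 1.35 open 0.0872
  tool offset [ 0.0012 -0.1186  0.3553] roll (mod180) 7.39
```

Call:
servo_tool([
  {"offset": [0, -0.017, 0.0508], "roll": 0, "claw": 1},
  {"offset": [0, -0.017, 0.0508], "roll": 0, "claw": 1},
  {"offset": [0, -0.017, 0.0508], "roll": 0, "claw": 1},
  {"offset": [0, -0.017, 0.0508], "roll": 0, "claw": 1},
  {"offset": [0, -0.017, 0.0508], "roll": 0, "claw": 1},
  {"offset": [0, -0.017, 0.0508], "roll": 0, "claw": 1},
  {"offset": [0, -0.017, 0.0508], "roll": 0, "claw": 1},
  {"offset": [0.03, 0, 0], "roll": 7.4, "claw": 1},
  {"offset": [0.03, 0, 0], "roll": 0, "claw": 1},
  {"offset": [0, 0, 0], "roll": 0, "claw": 1},
])

```text
clock: 2.6
tool_pos: [0.4303, 0.3196, 0.1643]
orientation: [127.6, 89.7, -128.3]
force: [-0.1, 1.2, 0.7]
opening: 0.0878
```

```bash
python3 - <<'E'
from h import *
from plant import ctrl
plan(ctrl.get_obs(),[.4312,.3224],.012,104.1)
s=ctrl.snapshot("wrist");cv2.imwrite("pics/w1.png",s["frame"])
E
```

```text
pos [0.4303 0.3196 0.1643] jaw 104.08 tilt 0.3 J [  57.5   10.6  -21.7   -0.   -58.  -133.5] F [-0.1  1.2  0.7] t 2.6 open 0.0878
  tool offset [ 0.1523 -0.0022  0.003 ] roll (mod180) -0.02
```

View pics/w1.png

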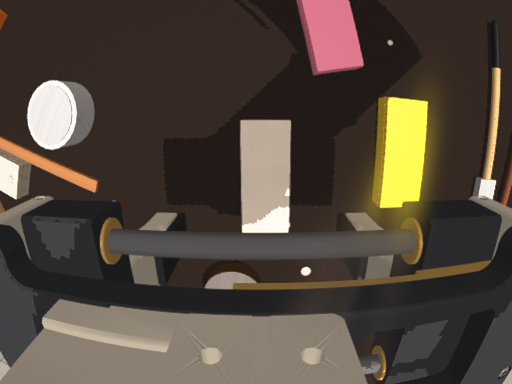

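The wrist view shows the board (265,180) centred and aligned between the fingers at (155,250) and (365,250). I'll descend and grip.

Call:
servo_tool([
  {"offset": [0.05, -0.002, 0.003], "roll": 0, "claw": 1},
  {"offset": [0.05, 0, 0], "roll": 0, "claw": 1},
  {"offset": [0.04, 0, 0], "roll": 0, "claw": 1},
  {"offset": [0.012, 0, 0], "roll": 0, "claw": 1},
  {"offset": [0, 0, 0], "roll": 0, "claw": -1},
  {"offset": [0, 0, 0], "roll": 0, "claw": -1},
  {"offset": [0, 0, 0], "roll": 0, "claw": -1},
  {"offset": [0, 0, 0], "roll": 0, "claw": -1},
  {"offset": [0, 0, 0], "roll": 0, "claw": -1},
  {"offset": [0, 0, 0], "roll": 0, "claw": -1},
])

```text
clock: 3.9
tool_pos: [0.4329, 0.3246, 0.0153]
orientation: [-57.6, 89.9, 46.5]
force: [-1.4, -0.1, 6.1]
opening: 0.05
```

```bash
python3 - <<'E'
from h import *
from plant import ctrl
plan(ctrl.get_obs(),[.4312,.3224],.09,173.45)
E
```

```text
pos [0.4329 0.3246 0.0153] jaw 104.09 tilt 0.05 J [  57.6   21.5  -30.5    0.   -37.9 -133.6] F [-1.4 -0.1  6.1] t 3.9 open 0.05
  tool offset [-0.0747  0.0021 -0.0016] roll (mod180) -69.36
```

```bash
python3 - <<'E'
from h import *
from plant import ctrl
plan(ctrl.get_obs(),tow([.003,.112]),.09,173.45)
E
```

```text
pos [0.4329 0.3246 0.0153] jaw 104.09 tilt 0.05 J [  57.6   21.5  -30.5    0.   -37.9 -133.6] F [-1.4 -0.1  6.1] t 3.9 open 0.05
  tool offset [-0.0748 -0.0292 -0.2654] roll (mod180) -69.36
```

Call:
servo_tool([
  {"offset": [-0.025, 0, 0], "roll": 0, "claw": -1},
  {"offset": [-0.05, 0, 0], "roll": 0, "claw": -1},
])

```text
clock: 4.15
tool_pos: [0.4314, 0.3227, 0.0883]
orientation: [128.2, 89.7, -127.8]
force: [1.0, 1.3, -1.1]
opening: 0.0495
```

Call:
servo_tool([
  {"offset": [0, -0.0055, -0.0527], "roll": 0, "claw": -1},
  {"offset": [0, -0.0055, -0.0527], "roll": 0, "claw": -1},
  {"offset": [0, -0.0055, -0.0527], "roll": 0, "claw": -1},
  {"offset": [0, -0.0055, -0.0527], "roll": 0, "claw": -1},
  {"offset": [0, -0.0055, -0.0527], "roll": -9.36, "claw": -1},
  {"offset": [0, 0, 0], "roll": -10, "claw": -1},
  {"offset": [0, 0, 0], "roll": -10, "claw": -1},
  {"offset": [0, 0, 0], "roll": -10, "claw": -1},
  {"offset": [0, 0, 0], "roll": -10, "claw": -1},
  {"offset": [0, 0, 0], "roll": -10, "claw": -1},
  {"offset": [0, 0, 0], "roll": -10, "claw": -1},
  {"offset": [0, 0, 0], "roll": 0, "claw": -1},
])

```text
clock: 5.65
tool_pos: [0.5231, 0.0752, 0.0893]
orientation: [23.0, 90.0, -163.6]
force: [-0.3, 0.1, -1.1]
opening: 0.0498
```

```bash
python3 - <<'E'
from h import *
from plant import ctrl
plan(ctrl.get_obs(),tow([.003,.112]),.02,173.45)
s=ctrl.snapshot("top");cv2.imwrite("pics/t2.png",cv2.resize(s["frame"][100:260,180:400],None,fx=3,fy=3))
s=ctrl.snapshot("scene");cv2.imwrite("pics/s2.png",s["frame"])
E
```

```text
pos [0.5231 0.0752 0.0893] jaw 173.36 tilt 0.04 J [ 29.5  14.6 -28.   -0.  -47.5 -36.1] F [-0.3  0.1 -1.1] t 5.65 open 0.0498
  tool offset [ 0.0693  0.0007 -0.0028] roll (mod180) -0.09
```

View pics/s2.png

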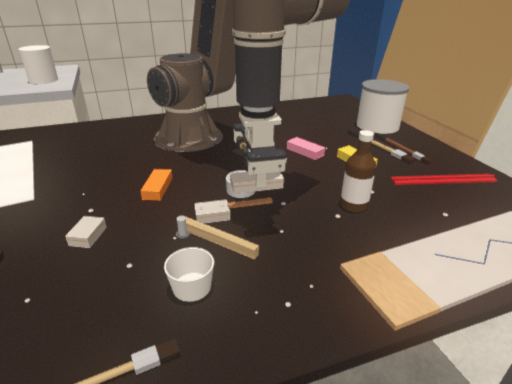

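View pics/t2.png

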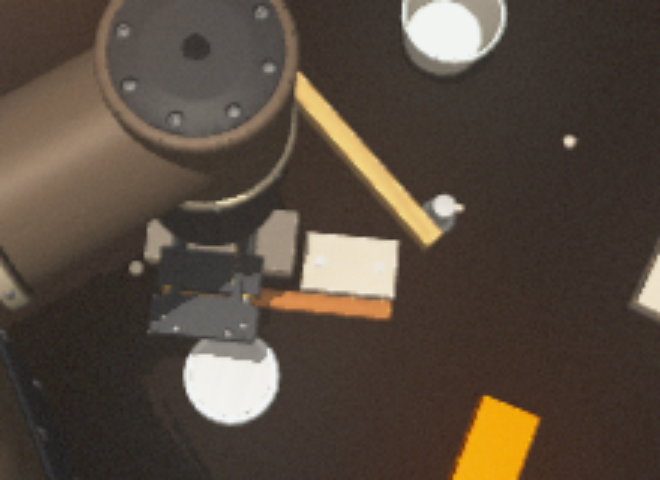

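The board hangs over the row: scene view at about (265,182), with the fixed board at (212,211). I'll lower it 3 mm out from the fence and 10 mm short of the butt.

Call:
servo_tool([
  {"offset": [0.03, 0, -0.0028], "roll": 0, "claw": -1},
  {"offset": [0.03, 0, 0], "roll": 0, "claw": -1},
  {"offset": [0, 0, 0], "roll": 0, "claw": -1},
  {"offset": [0, 0, 0], "roll": 0, "claw": -1},
])

```text
clock: 6.25
tool_pos: [0.5268, 0.0752, 0.0304]
orientation: [-172.7, 90.0, 0.6]
force: [0.2, -0.1, -1.2]
opening: 0.0499
```

```bash
python3 - <<'E'
from h import *
from plant import ctrl
o=ctrl.get_obs()
plan(o,tow([.003,.112]),.018,173.45)
print(tofix(o['tool_pos']))
s=ctrl.snapshot("scene");cv2.imwrite("pics/s3.png",cv2.resize(s["frame"][140:260,160:320],None,fx=4,fy=4,interpolation=cv2.INTER_CUBIC))
E
```

```text
pos [0.5268 0.0752 0.0304] jaw 173.38 tilt 0.04 J [ 29.3  19.5 -31.    0.  -39.5 -35.9] F [ 0.2 -0.1 -1.2] t 6.25 open 0.0499
  tool offset [0.0124 0.0011 0.0009] roll (mod180) -0.07
[0.00390805 0.1130942 ]
```

View pics/s3.png

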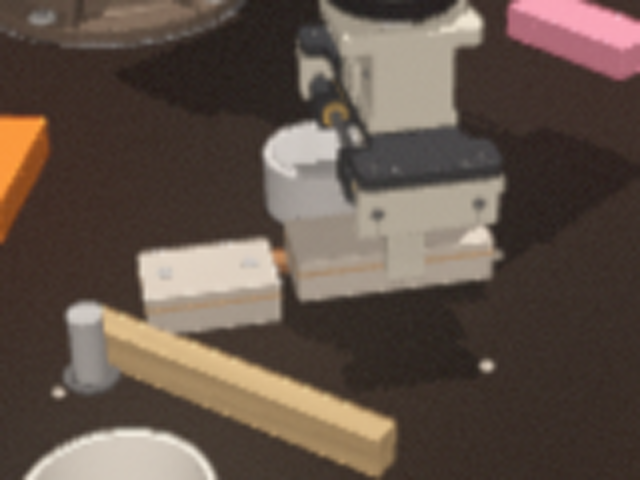

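The view shows the board hanging level past the fixed board's end, with a visible gap at (283,275). I'll lower further.

Call:
servo_tool([
  {"offset": [0.006, 0, 0], "roll": 0, "claw": -1},
  {"offset": [0.006, 0, 0], "roll": 0, "claw": -1},
  {"offset": [0.002, 0, 0], "roll": 0, "claw": -1},
  {"offset": [0, 0, 0], "roll": 0, "claw": -1},
])

```text
clock: 6.8
tool_pos: [0.5262, 0.075, 0.0155]
orientation: [55.9, 90.0, -130.7]
force: [0.3, -0.3, -2.5]
opening: 0.0498
```

Call:
servo_tool([
  {"offset": [0.0015, 0, 0], "roll": 0, "claw": -1},
  {"offset": [0, 0, 0], "roll": 0, "claw": -1},
])

```text
clock: 7.05
tool_pos: [0.5264, 0.0751, 0.0153]
orientation: [-175.1, 90.0, -1.6]
force: [-4.9, 0.6, 13.2]
opening: 0.0494
```

Call:
servo_tool([
  {"offset": [-0.001, 0, 0], "roll": 0, "claw": -1},
  {"offset": [0, 0.004, 0.001], "roll": 0, "claw": -1},
  {"offset": [0, 0.004, 0.001], "roll": 0, "claw": -1},
  {"offset": [0, 0, 0], "roll": 0, "claw": -1},
])

```text
clock: 7.55
tool_pos: [0.5238, 0.0671, 0.0153]
orientation: [-162.8, 89.9, 10.6]
force: [2.1, 0.7, 1.8]
opening: 0.0497
```

```bash
python3 - <<'E'
from h import *
from plant import ctrl
o=ctrl.get_obs()
plan(o,tow([0,.1]),.015,173.45)
print(tofix(o['tool_pos']))
E
```

```text
pos [0.5238 0.0671 0.0153] jaw 173.43 tilt 0.06 J [ 28.6  20.5 -32.2   0.  -37.2 -35.2] F [2.1 0.7 1.8] t 7.55 open 0.0497
  tool offset [0.0003 0.0047 0.0019] roll (mod180) -0.02
[0.00188578 0.10473929]
```

Next, small steps in both directions while watching the force.

Call:
servo_tool([
  {"offset": [0, 0.001, 0.001], "roll": 0, "claw": -1},
  {"offset": [0, 0.001, 0.001], "roll": 0, "claw": -1},
  {"offset": [0, 0, 0], "roll": 0, "claw": -1},
])

```text
clock: 7.92
tool_pos: [0.5216, 0.0657, 0.0153]
orientation: [-155.3, 89.9, 18.1]
force: [3.2, 1.3, 4.0]
opening: 0.0493
```

Call:
servo_tool([
  {"offset": [0, 0.001, 0.0005], "roll": 0, "claw": -1},
  {"offset": [0, 0.001, 0], "roll": 0, "claw": -1},
  {"offset": [0, 0, 0], "roll": 0, "claw": -1},
])

```text
clock: 8.3
tool_pos: [0.5211, 0.0651, 0.0153]
orientation: [-126.2, 89.9, 47.3]
force: [-0.7, 9.6, 2.6]
opening: 0.0497
```

Call:
servo_tool([
  {"offset": [0, 0.001, 0], "roll": 0, "claw": -1},
  {"offset": [0, 0, 0.001], "roll": 0, "claw": -1},
  {"offset": [0, 0, 0], "roll": 0, "claw": -1},
])

```text
clock: 8.68
tool_pos: [0.521, 0.065, 0.0154]
orientation: [-135.1, 89.7, 38.4]
force: [3.5, 12.2, 0.1]
opening: 0.0498
```

```bash
python3 - <<'E'
from h import *
from plant import ctrl
o=ctrl.get_obs()
plan(o,tow([0,.1]),.015,173.45)
print(tofix(o['tool_pos']))
s=ctrl.snapshot("top");cv2.imwrite("pics/t4.png",cv2.resize(s["frame"][150:230,220:340],None,fx=6,fy=6,interpolation=cv2.INTER_CUBIC))
s=ctrl.snapshot("scene");cv2.imwrite("pics/s4.png",cv2.resize(s["frame"][160:240,180:300],None,fx=6,fy=6,interpolation=cv2.INTER_CUBIC))
E
```

```text
pos [0.521  0.065  0.0154] jaw 173.49 tilt 0.27 J [ 28.5  20.2 -32.7  -0.1 -36.8 -35. ] F [ 3.5 12.2  0.1] t 8.68 open 0.0498
  tool offset [ 0.0004  0.0023 -0.0006] roll (mod180) 0.04
[-0.00064978  0.10234344]
```

View pics/s4.png

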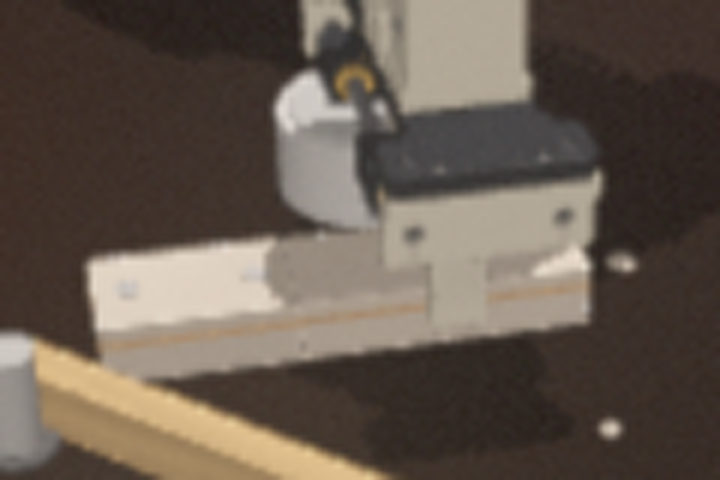

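View pics/t4.png

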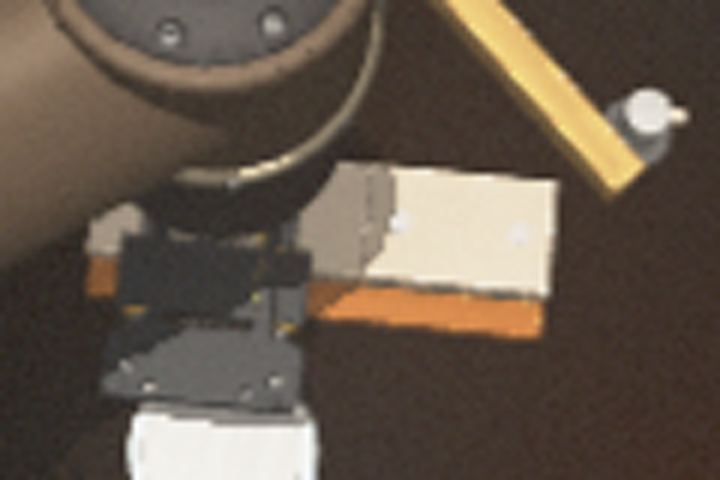

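The joint is closed in both views, with no dark line at (265,265) in the scene view, and 12 N holds against the butt. I'll open partly to stay clear of the tin, then lift.

Call:
servo_tool([
  {"offset": [0, 0, 0], "roll": 0, "claw": 0.4},
  {"offset": [0, 0, 0], "roll": 0, "claw": 0.4},
  {"offset": [0, 0, 0], "roll": 0, "claw": 0.4},
  {"offset": [-0.01, 0, 0], "roll": 0, "claw": 0.4},
  {"offset": [-0.05, 0, 0], "roll": 0, "claw": 0.4},
  {"offset": [-0.06, 0, 0], "roll": 0, "claw": -1},
  {"offset": [0, 0, 0], "roll": 0, "claw": -1},
])

```text
clock: 9.65
tool_pos: [0.5221, 0.0637, 0.1407]
orientation: [-152.2, 89.5, 21.2]
force: [-0.0, 1.2, -0.5]
opening: 0.0466
```

```bash
python3 - <<'E'
from h import *
from plant import ctrl
o=ctrl.get_obs()
plan(o,tow([.15,.1]),.14,173.45)
s=ctrl.snapshot("top");cv2.imwrite("pics/t5.png",cv2.resize(s["frame"][110:250,180:400],None,fx=3.5,fy=3.5,interpolation=cv2.INTER_CUBIC))
E
```

```text
pos [0.5221 0.0637 0.1407] jaw 173.47 tilt 0.54 J [ 28.4  10.6 -25.3   0.1 -53.6 -35. ] F [-0.   1.2 -0.5] t 9.65 open 0.0466
  tool offset [ 0.002   0.0012 -0.1494] roll (mod180) 0.02
```

View pics/t5.png

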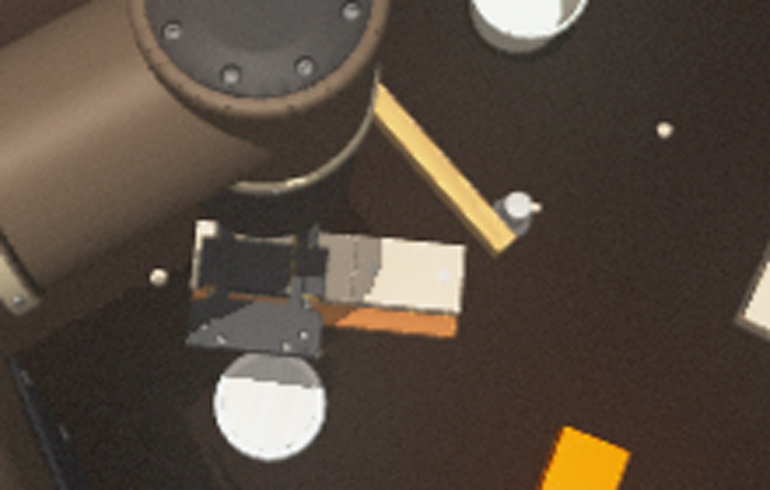

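Board is left in place. Next I'll turn the shut fingers square to the bar and plan the arc push about the post.

Call:
servo_tool([
  {"offset": [0, 0, -0.05], "roll": 8.7, "claw": -1},
  {"offset": [0, 0, 0], "roll": 8.7, "claw": -1},
  {"offset": [0, 0, 0], "roll": 8.7, "claw": -1},
  {"offset": [0, 0, 0], "roll": 8.7, "claw": -1},
  {"offset": [0, 0, 0], "roll": 8.7, "claw": -1},
  {"offset": [0, 0, 0], "roll": 0, "claw": -1},
])

```text
clock: 10.45
tool_pos: [0.5682, 0.0566, 0.1342]
orientation: [69.0, 89.9, -161.0]
force: [-0.5, -0.5, -0.6]
opening: 0.0002
```

```bash
python3 - <<'E'
from h import *
from plant import ctrl
o=ctrl.get_obs()
plan(o,tow([.1842,.0303]),.14,129.97)
E
```

```text
pos [0.5682 0.0566 0.1342] jaw 129.97 tilt 0.12 J [ 25.3  15.4 -19.7  -0.  -55.  -75.3] F [-0.5 -0.5 -0.6] t 10.45 open 0.0002
  tool offset [-0.006  -0.0442 -0.147 ] roll (mod180) 0.0
```

Call:
servo_tool([
  {"offset": [0, -0.0147, -0.049], "roll": 0, "claw": -1},
  {"offset": [0, -0.0147, -0.049], "roll": 0, "claw": -1},
  {"offset": [0, -0.0147, -0.049], "roll": 0, "claw": -1},
  {"offset": [0.05, 0, 0], "roll": 0, "claw": -1},
  {"offset": [0, 0, 0], "roll": 0, "claw": -1},
])

```text
clock: 11.08
tool_pos: [0.6936, -0.0284, 0.08]
orientation: [56.4, 89.4, -173.6]
force: [-0.5, 0.7, 0.2]
opening: 0.0005
```

```bash
python3 - <<'E'
from h import *
from plant import ctrl
o=ctrl.get_obs()
plan(o,tow([.1842,.0303]),.011,129.97)
s=ctrl.snapshot("wrist");cv2.imwrite("pics/w6.png",s["frame"])
s=ctrl.snapshot("scene");cv2.imwrite("pics/s6.png",cv2.resize(s["frame"][120:310,130:330],None,fx=3,fy=3))
E
```

```text
pos [ 0.6936 -0.0284  0.08  ] jaw 130.0 tilt 0.56 J [ 13.7  29.   -6.1  -0.1 -55.4 -63.6] F [-0.5  0.7  0.2] t 11.07 open 0.0005
  tool offset [ 0.069  -0.0033 -0.0016] roll (mod180) 0.03
```

View pics/w6.png

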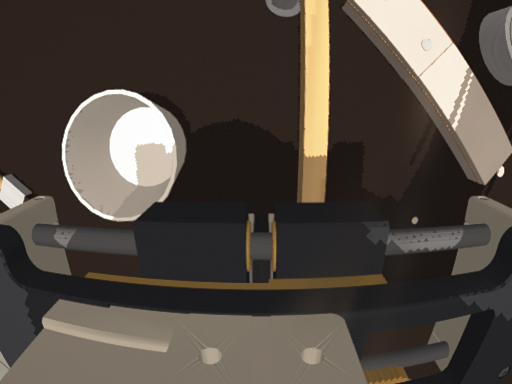

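View pics/s6.png

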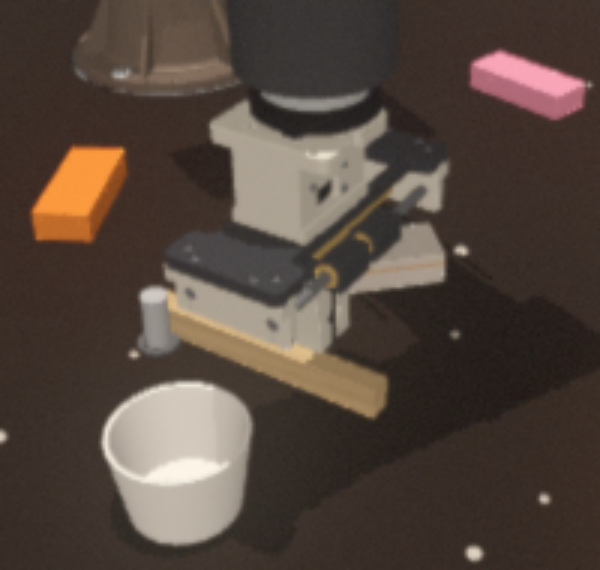

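The wrist view shows the fingers at (262,245), with the bar at (312,190) about 12 mm away on the boards' side. The pot at (125,155) is clear of the finger tips, and at TCP z = 12 mm the gripper body passes above its rim. I'll descend.

Call:
servo_tool([
  {"offset": [0.035, -0.003, 0], "roll": 0, "claw": -1},
  {"offset": [0.025, 0, 0], "roll": 0, "claw": -1},
  {"offset": [0.008, 0, 0], "roll": 0, "claw": -1},
  {"offset": [0, 0, 0], "roll": 0, "claw": -1},
])

```text
clock: 11.68
tool_pos: [0.7, -0.025, 0.0185]
orientation: [-131.8, 89.9, -1.8]
force: [-1.0, 0.4, 0.6]
opening: 0.0003
```

Call:
servo_tool([
  {"offset": [0, 0, 0.005], "roll": 0, "claw": -1},
  {"offset": [0, 0, 0.005], "roll": 0, "claw": -1},
  {"offset": [0, 0, 0.003], "roll": 0, "claw": -1},
  {"offset": [0, 0, 0], "roll": 0, "claw": -1},
])

```text
clock: 12.18
tool_pos: [0.691, -0.0152, 0.0174]
orientation: [-118.9, 90.0, 11.0]
force: [0.1, -0.1, 0.4]
opening: 0.0002
```

```bash
python3 - <<'E'
from h import *
from plant import ctrl
o=ctrl.get_obs()
plan(o,tow([.1842,.0303]),.011,129.97);print(tofix(o['tool_pos']))
s=ctrl.snapshot("wrist");cv2.imwrite("pics/w7.png",s["frame"])
s=ctrl.snapshot("scene");cv2.imwrite("pics/s7.png",cv2.resize(s["frame"][160:310,150:300],None,fx=4,fy=4,interpolation=cv2.INTER_CUBIC))
E
```

```text
pos [ 0.691  -0.0152  0.0174] jaw 129.96 tilt 0.01 J [ 14.9  32.3 -10.1   0.  -47.7 -64.9] F [ 0.1 -0.1  0.4] t 12.18 open 0.0002
  tool offset [ 0.0064  0.0038 -0.013 ] roll (mod180) -0.01
[0.17736227 0.04199456]
```

View pics/s7.png

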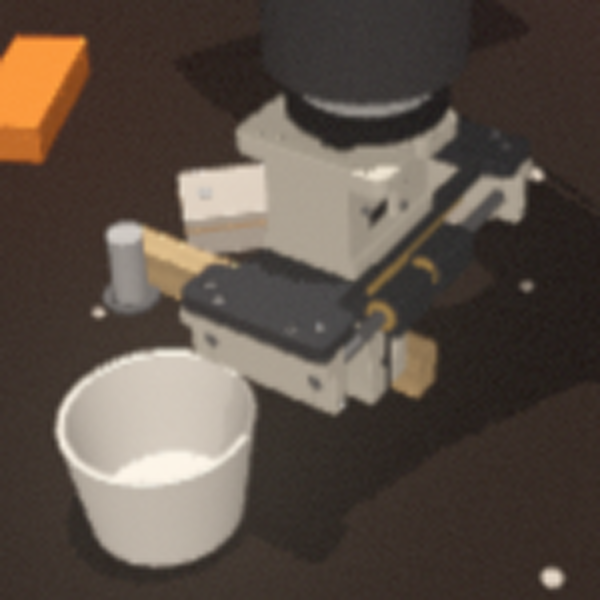

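View pics/w7.png

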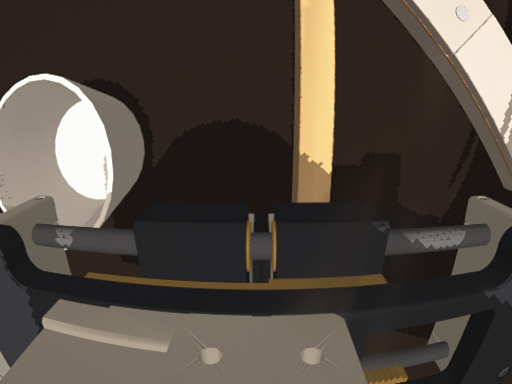

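The scene view shows the fingers next to the bar's free end at (385,365), just about to touch, with the pot untouched at (155,455). I'll lower a little and start the arc.

Call:
servo_tool([
  {"offset": [0.005, 0, 0], "roll": 0, "claw": -1},
  {"offset": [0, 0, 0.002], "roll": 0, "claw": -1},
  {"offset": [0, -0.0007, 0.006], "roll": -2, "claw": -1},
  {"offset": [0, -0.0007, 0.006], "roll": -2, "claw": -1},
  {"offset": [0, -0.0007, 0.006], "roll": -2, "claw": -1},
  {"offset": [0, -0.0007, 0.006], "roll": -2, "claw": -1},
  {"offset": [0, -0.0007, 0.006], "roll": -2, "claw": -1},
  {"offset": [0, -0.0007, 0.006], "roll": -2, "claw": -1},
  {"offset": [0, 0, 0], "roll": 0, "claw": -1},
])

```text
clock: 13.4
tool_pos: [0.6671, 0.0148, 0.0122]
orientation: [11.3, 90.0, 153.3]
force: [0.6, -1.1, -0.5]
opening: 0.0005
```

```bash
cat > look.py <<'E'
from h import *
from plant import ctrl
import sys
o=ctrl.get_obs(); plan(o,tow([.1,.1]),.011,173.45);print("tool fix",tofix(o['tool_pos']).round(4))
s=ctrl.snapshot("top");P=world(s);f=s["frame"];hsv=cv2.cvtColor(f,cv2.COLOR_BGR2HSV)
cv2.imwrite(f"pics/t{sys.argv[1]}.png",cv2.resize(f[90:250,200:400],None,fx=3.5,fy=3.5,interpolation=cv2.INTER_CUBIC))
Q=tofix(P)
m=(hsv[...,1]>70)&(hsv[...,2]>90)&(abs(P[...,2]-.026)<.006)&(Q[...,0]>.02)&(Q[...,0]<.2)&(abs(Q[...,1])<.15)
v,u=np.nonzero(m)
W=tofix(ray(s,np.c_[u,v],.026))
r=cv2.minAreaRect((W*1000).astype(np.float32));print("bar fix",r,len(u))
c=cv2.boxPoints(r);print(c.round(1).tolist())
s=ctrl.snapshot("scene");cv2.imwrite(f"pics/s{sys.argv[1]}.png",cv2.resize(s["frame"][160:310,150:300],None,fx=4,fy=4,interpolation=cv2.INTER_CUBIC))
E
python3 look.py 8
```

```text
pos [0.6671 0.0148 0.0122] jaw 142.0 tilt 0.0 J [ 18.   30.9 -13.7  -0.  -45.5 -56. ] F [ 0.6 -1.1 -0.5] t 13.4 open 0.0005
  tool offset [ 0.0012 -0.0002  0.0589] roll (mod180) -31.45
tool fix [0.1502 0.0691]
bar fix ((86.22721099853516, 11.340721130371094), (198.9691619873047, 20.870649337768555), 58.770477294921875) 474
[[25.700000762939453, -68.30000305175781], [43.599998474121094, -79.0999984741211], [146.6999969482422, 91.0], [128.89999389648438, 101.80000305175781]]
```

View pics/s8.png

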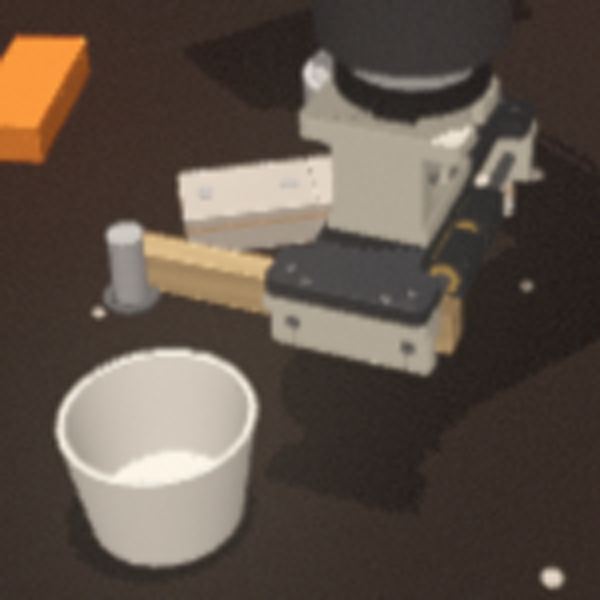

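View pics/t8.png

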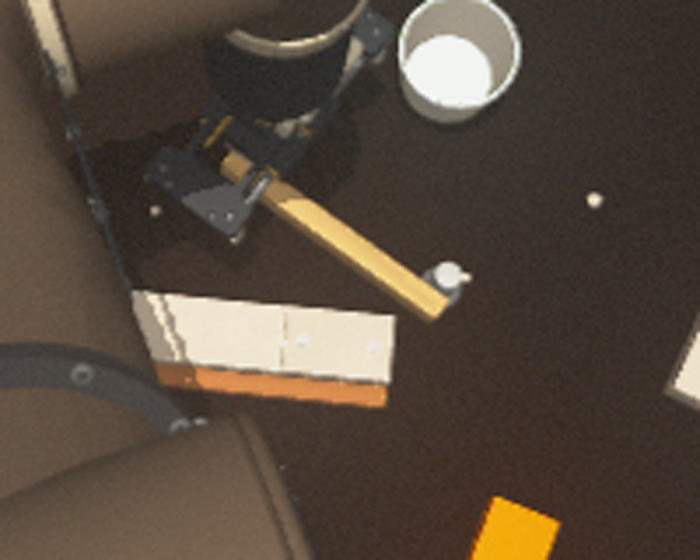

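The bar has swung 12° as planned. Its heel is still by the post, at (34.6, −73.7) mm in the fixed frame. The board joint is closed in the top view (283,335). I'll continue the swing.

Call:
servo_tool([
  {"offset": [0, -0.0007, 0.006], "roll": -2, "claw": -1},
  {"offset": [0, -0.0007, 0.006], "roll": -2, "claw": -1},
  {"offset": [0, -0.0007, 0.006], "roll": -2, "claw": -1},
  {"offset": [0, -0.0007, 0.006], "roll": -2, "claw": -1},
  {"offset": [0, -0.0007, 0.006], "roll": -2, "claw": -1},
  {"offset": [0, -0.0007, 0.006], "roll": -2, "claw": -1},
  {"offset": [0, -0.0007, 0.006], "roll": -2, "claw": -1},
  {"offset": [0, -0.0007, 0.006], "roll": -2, "claw": -1},
  {"offset": [0, -0.0007, 0.006], "roll": -2, "claw": -1},
  {"offset": [0, -0.0007, 0.006], "roll": -2, "claw": -1},
  {"offset": [0, -0.0007, 0.006], "roll": -2, "claw": -1},
  {"offset": [0, 0, 0], "roll": 0, "claw": -1},
])

```text
clock: 15.0
tool_pos: [0.6126, 0.0522, 0.0121]
orientation: [22.9, 90.0, -173.1]
force: [-0.9, -1.4, -0.2]
opening: 0.0004
```

```bash
python3 look.py 9
```

```text
pos [0.6126 0.0522 0.0121] jaw 163.99 tilt 0.02 J [ 23.   27.1 -20.9  -0.  -42.1 -39.1] F [-0.9 -1.4 -0.2] t 15.0 open 0.0004
  tool offset [ 0.0011 -0.0013 -0.0081] roll (mod180) -9.46
tool fix [0.0918 0.1   ]
bar fix ((53.19157409667969, 22.874603271484375), (199.03688049316406, 19.560707092285156), 80.9580307006836) 470
[[27.899999618530273, -73.9000015258789], [47.20000076293945, -76.9000015258789], [78.5, 119.5999984741211], [59.20000076293945, 122.69999694824219]]
```

View pics/t9.png

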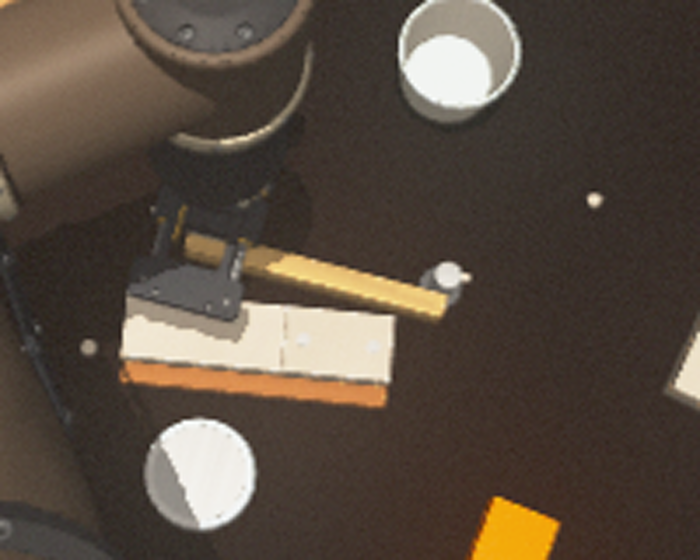

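The bar is now 9° off line. Its heel is at y ≈ −75 mm, right at the edge of the allowed window, so I'll nudge it 13 mm along its axis from the free end before closing the last degrees.

Call:
servo_tool([
  {"offset": [0, 0, -0.008], "roll": 0, "claw": -1},
  {"offset": [0, -0.018, 0], "roll": 0, "claw": -1},
  {"offset": [0, -0.02, 0], "roll": 0, "claw": -1},
  {"offset": [0, 0, 0], "roll": 0, "claw": -1},
  {"offset": [0, 0, 0.017], "roll": 0, "claw": -1},
  {"offset": [0, 0, 0.017], "roll": 0, "claw": -1},
  {"offset": [0, 0, 0], "roll": 0, "claw": -1},
  {"offset": [0, 0.006, 0], "roll": 0, "claw": -1},
  {"offset": [0, 0, 0], "roll": 0, "claw": -1},
])

```text
clock: 16.23
tool_pos: [0.597, 0.0894, 0.0122]
orientation: [-151.6, 90.0, 12.3]
force: [1.0, -0.5, 0.6]
opening: 0.0002
```

```bash
python3 look.py 10
```

```text
pos [0.597  0.0894 0.0122] jaw 163.9 tilt 0.01 J [ 27.   26.3 -22.4   0.  -41.3 -43.2] F [ 1.  -0.5  0.6] t 16.23 open 0.0002
  tool offset [ 0.0012  0.0301 -0.0334] roll (mod180) -9.55
tool fix [0.072  0.1352]
bar fix ((51.42388916015625, 13.065681457519531), (179.05267333984375, 19.788177490234375), 80.70059204101562) 492
[[27.200000762939453, -73.69999694824219], [46.70000076293945, -76.9000015258789], [75.69999694824219, 99.80000305175781], [56.099998474121094, 103.0]]
```

View pics/t10.png

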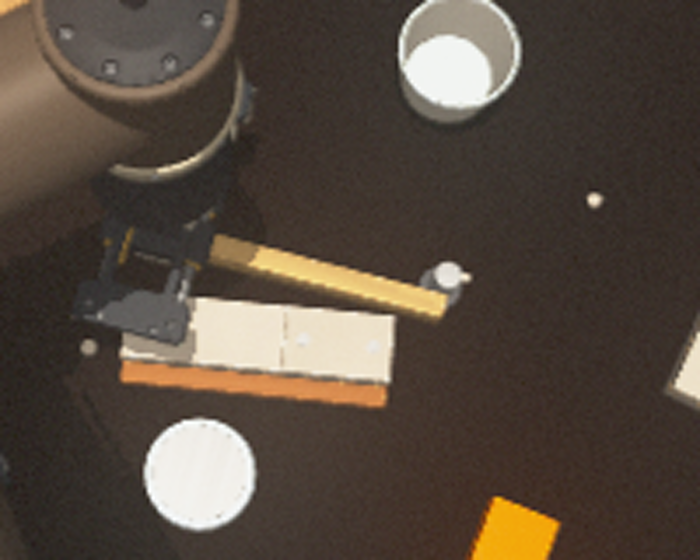

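View pics/s10.png

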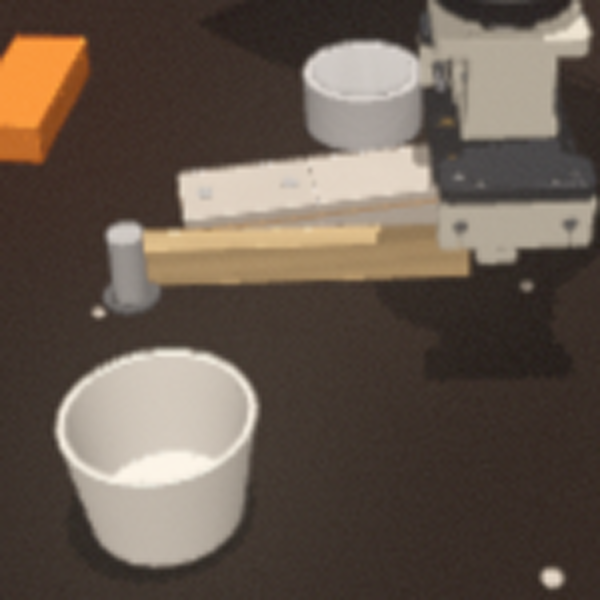

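Call:
servo_tool([
  {"offset": [0, 0.003, 0], "roll": 0, "claw": -1},
  {"offset": [0, 0.003, 0], "roll": 0, "claw": -1},
  {"offset": [0, 0.003, 0], "roll": 0, "claw": -1},
  {"offset": [0, 0.003, 0], "roll": 0, "claw": -1},
  {"offset": [0, 0.003, 0], "roll": 0, "claw": -1},
  {"offset": [0, 0.003, 0], "roll": 0, "claw": -1},
  {"offset": [0, 0, 0], "roll": 0, "claw": -1},
])

```text
clock: 17.2
tool_pos: [0.5919, 0.0724, 0.0121]
orientation: [50.5, 90.0, -145.6]
force: [-0.3, -0.3, 0.2]
opening: 0.0004
```

```bash
python3 look.py 11
```

```text
pos [0.5919 0.0724 0.0121] jaw 163.92 tilt 0.01 J [ 25.7  25.7 -23.4   0.  -40.9 -41.8] F [-0.3 -0.3  0.2] t 17.2 open 0.0004
  tool offset [ 0.0011  0.0123 -0.0336] roll (mod180) -9.53
tool fix [0.0689 0.1177]
bar fix ((47.98178482055664, -3.7490921020507812), (174.9317169189453, 20.01013946533203), 80.59981536865234) 476
[[23.799999237060547, -88.4000015258789], [43.599998474121094, -91.69999694824219], [72.0999984741211, 80.9000015258789], [52.400001525878906, 84.19999694824219]]
```

View pics/t11.png

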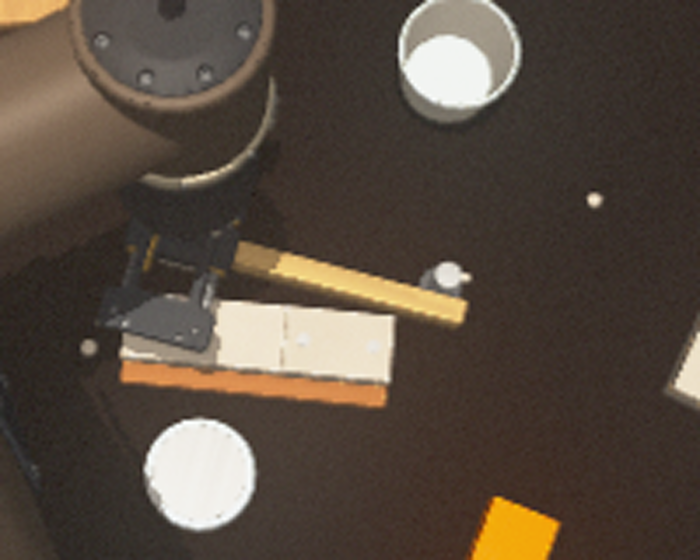

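The heel is now at y ≈ −90 mm, as wanted. I'll go back to the outer side and close the rest.

Call:
servo_tool([
  {"offset": [0, -0.006, 0], "roll": 0, "claw": -1},
  {"offset": [0, 0, -0.02], "roll": 0, "claw": -1},
  {"offset": [0, 0, -0.019], "roll": 0, "claw": -1},
  {"offset": [0, 0, 0], "roll": 0, "claw": -1},
  {"offset": [0, 0.018, 0], "roll": 0, "claw": -1},
  {"offset": [0, 0.018, 0], "roll": 0, "claw": -1},
  {"offset": [0, 0, 0.006], "roll": 0, "claw": -1},
  {"offset": [0, 0, 0.006], "roll": 0, "claw": -1},
  {"offset": [0, 0, 0], "roll": 0, "claw": -1},
])

```text
clock: 18.42
tool_pos: [0.6092, 0.0367, 0.0123]
orientation: [-123.8, 90.0, 40.2]
force: [0.7, 0.7, -0.4]
opening: 0.0002
```

Call:
servo_tool([
  {"offset": [0, -0.0006, 0.0057], "roll": -2, "claw": -1},
  {"offset": [0, -0.0006, 0.0057], "roll": -2, "claw": -1},
  {"offset": [0, -0.0006, 0.0057], "roll": -2, "claw": -1},
  {"offset": [0, 0, 0], "roll": 0, "claw": -1},
])

```text
clock: 18.92
tool_pos: [0.5928, 0.0425, 0.012]
orientation: [19.8, 90.0, -170.2]
force: [-0.5, -0.3, -0.3]
opening: 0.0006
```

```bash
python3 look.py 12
```

```text
pos [0.5928 0.0425 0.012 ] jaw 170.0 tilt 0.03 J [ 22.9  25.6 -23.6  -0.  -40.8 -32.9] F [-0.5 -0.3 -0.3] t 18.93 open 0.0006
  tool offset [ 0.001  -0.0135 -0.026 ] roll (mod180) -3.45
tool fix [0.0733 0.0881]
bar fix ((42.48369598388672, 8.240165710449219), (199.2535400390625, 19.662723541259766), 86.36329650878906) 469
[[26.399999618530273, -90.5999984741211], [46.0, -91.80000305175781], [58.599998474121094, 107.0], [39.0, 108.30000305175781]]
```

View pics/s12.png

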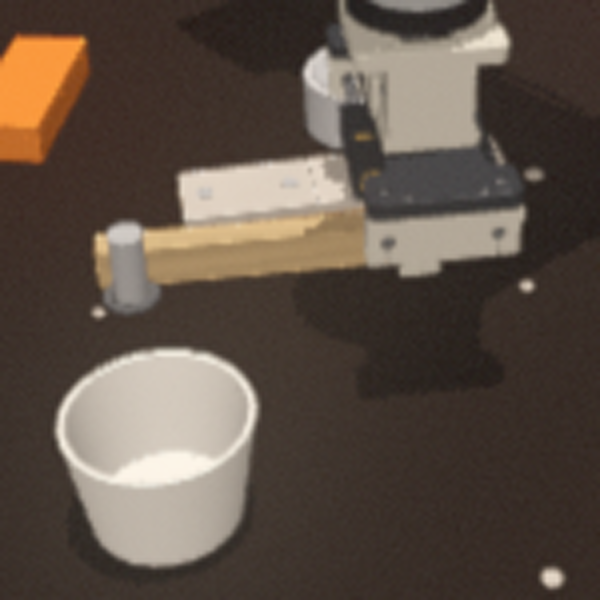

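The bar is 3.6° off, with its heel at (36, −91) mm. I'll finish slowly.

Call:
servo_tool([
  {"offset": [0, 0, 0.004], "roll": -1.7, "claw": -1},
  {"offset": [0, 0, 0.004], "roll": -1.75, "claw": -1},
  {"offset": [0, 0, 0.001], "roll": 0, "claw": -1},
  {"offset": [0, 0, 0.001], "roll": 0, "claw": -1},
  {"offset": [0, 0, 0], "roll": 0, "claw": -1},
])

```text
clock: 19.65
tool_pos: [0.5835, 0.0438, 0.0121]
orientation: [31.9, 90.0, -154.7]
force: [-0.1, -0.8, 0.5]
opening: 0.0006
```

Call:
servo_tool([
  {"offset": [0, 0, 0.001], "roll": 0, "claw": -1},
  {"offset": [0, 0, 0.001], "roll": 0, "claw": -1},
  {"offset": [0, 0, 0], "roll": 0, "claw": -1},
])

```text
clock: 20.02
tool_pos: [0.5816, 0.0441, 0.0121]
orientation: [-117.6, 90.0, 55.8]
force: [0.7, 0.3, 0.7]
opening: 0.0002
```

```bash
python3 look.py 13
```

```text
pos [0.5816 0.0441 0.0121] jaw 173.38 tilt 0.0 J [ 23.5  24.8 -25.1  -0.  -40.1 -30.1] F [0.7 0.3 0.7] t 20.02 open 0.0002
  tool offset [ 0.0011 -0.0116 -0.0381] roll (mod180) -0.07
tool fix [0.0619 0.0884]
bar fix ((36.67342758178711, 6.761955261230469), (20.614835739135742, 199.6010284423828), 0.5257772207260132) 459
[[25.5, 106.5], [27.299999237060547, -93.0999984741211], [47.900001525878906, -92.9000015258789], [46.099998474121094, 106.69999694824219]]
```

View pics/t13.png

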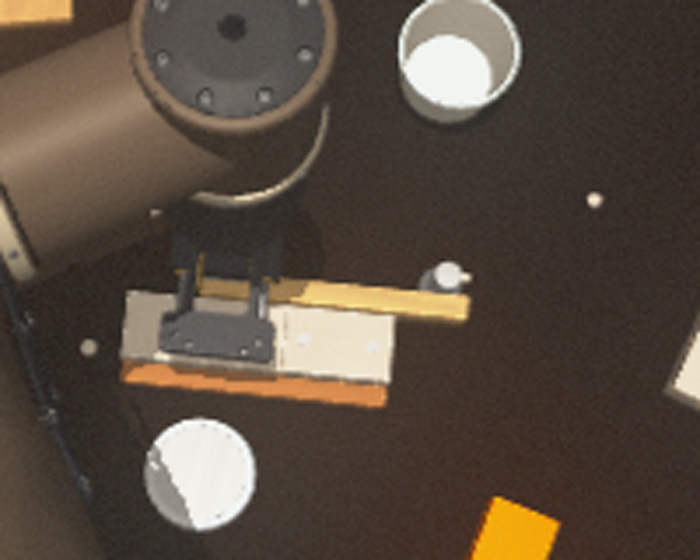

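Call:
servo_tool([
  {"offset": [0, 0, 0.001], "roll": 0, "claw": -1},
  {"offset": [0, 0, 0.0005], "roll": 0, "claw": -1},
  {"offset": [0, 0, 0], "roll": 0, "claw": -1},
])

```text
clock: 20.5
tool_pos: [0.5801, 0.0442, 0.0121]
orientation: [-124.4, 90.0, 48.9]
force: [0.4, 0.9, -0.6]
opening: 0.0006
```

Call:
servo_tool([
  {"offset": [0, 0, 0.001], "roll": 0, "claw": -1},
  {"offset": [0, 0, 0], "roll": 0, "claw": -1},
])

```text
clock: 20.75
tool_pos: [0.5791, 0.0444, 0.0121]
orientation: [-82.3, 90.0, 91.1]
force: [1.5, 0.3, 0.0]
opening: 0.0
```

Call:
servo_tool([
  {"offset": [0, 0, 0.001], "roll": 0, "claw": -1},
  {"offset": [0, 0, 0], "roll": 0, "claw": -1},
])

```text
clock: 21.0
tool_pos: [0.5785, 0.0445, 0.0122]
orientation: [-168.2, 90.0, 5.2]
force: [2.3, 0.4, -0.0]
opening: 0.0005
```

```bash
python3 look.py 14
```

```text
pos [0.5785 0.0445 0.0122] jaw 173.4 tilt 0.04 J [ 23.7  24.6 -25.6   0.  -39.8 -30.3] F [ 2.3  0.4 -0. ] t 21.0 open 0.0005
  tool offset [ 0.0012 -0.0116 -0.0412] roll (mod180) -0.05
tool fix [0.0588 0.0885]
bar fix ((35.27052688598633, 6.6166839599609375), (19.722253799438477, 199.33059692382812), 1.1362855434417725) 460
[[23.399999618530273, 106.0999984741211], [27.399999618530273, -93.19999694824219], [47.099998474121094, -92.80000305175781], [43.20000076293945, 106.5]]
```

View pics/s14.png

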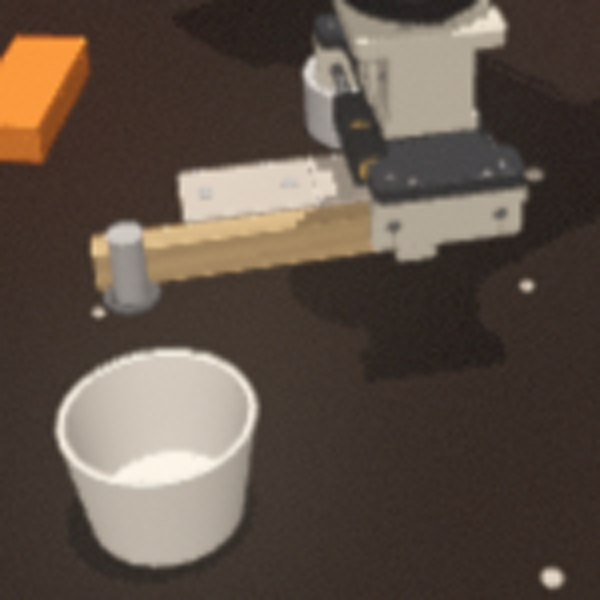

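The free end is flush on the boards. The heel side is still about 3 mm off, the post play, so I'll press near y = −35 mm to seat it.

Call:
servo_tool([
  {"offset": [0, 0, -0.012], "roll": 0, "claw": -1},
  {"offset": [0, 0.04, 0], "roll": 0, "claw": -1},
  {"offset": [0, 0.04, 0], "roll": 0, "claw": -1},
  {"offset": [0, 0.04, 0], "roll": 0, "claw": -1},
  {"offset": [0, 0, 0], "roll": 0, "claw": -1},
  {"offset": [0, 0, 0.006], "roll": 0, "claw": -1},
  {"offset": [0, 0, 0.002], "roll": 0, "claw": -1},
  {"offset": [0, 0, 0.001], "roll": 0, "claw": -1},
  {"offset": [0, 0, 0.001], "roll": 0, "claw": -1},
  {"offset": [0, 0, 0], "roll": 0, "claw": -1},
])

```text
clock: 22.35
tool_pos: [0.5664, -0.0746, 0.0121]
orientation: [-151.4, 90.0, 22.0]
force: [0.3, 0.9, 1.2]
opening: 0.0004
```

Call:
servo_tool([
  {"offset": [0, 0, 0.001], "roll": 0, "claw": -1},
  {"offset": [0, 0, 0.001], "roll": 0, "claw": -1},
  {"offset": [0, 0, 0], "roll": 0, "claw": -1},
])

```text
clock: 22.72
tool_pos: [0.5652, -0.0747, 0.0123]
orientation: [-171.1, 89.9, 2.3]
force: [4.9, -0.9, -1.6]
opening: 0.0006
```

```bash
python3 look.py 15
```

```text
pos [ 0.5652 -0.0747  0.0123] jaw 173.4 tilt 0.09 J [ 12.1  23.8 -26.9   0.  -39.2 -18.8] F [ 4.9 -0.9 -1.6] t 22.73 open 0.0006
  tool offset [ 0.0014 -0.1315 -0.0407] roll (mod180) -0.05
tool fix [ 0.0592 -0.0315]
bar fix ((34.37718963623047, -1.1256866455078125), (184.631591796875, 19.13099479675293), 89.97200775146484) 323
[[24.799999237060547, -93.4000015258789], [43.900001525878906, -93.4000015258789], [44.0, 91.19999694824219], [24.899999618530273, 91.19999694824219]]
```

View pics/t15.png

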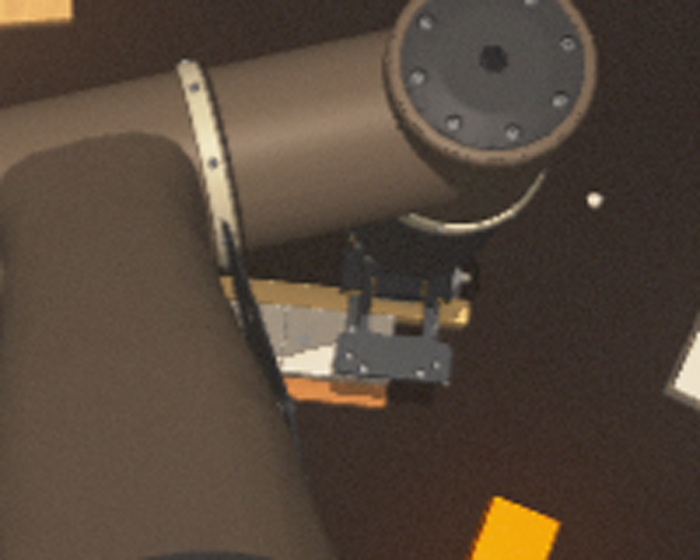

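The bar is seated at x = 34.4 mm and 90.0°, with 5 N of contact. I'll back off, lift clear and verify everything.

Call:
servo_tool([
  {"offset": [0, 0, -0.006], "roll": 0, "claw": -1},
  {"offset": [0, 0, -0.006], "roll": 0, "claw": -1},
  {"offset": [-0.03, 0, 0], "roll": 0, "claw": -1},
  {"offset": [-0.06, 0, 0], "roll": 0, "claw": -1},
  {"offset": [-0.06, 0, 0], "roll": 0, "claw": -1},
  {"offset": [-0.03, 0.05, 0], "roll": 0, "claw": -1},
  {"offset": [0, 0.06, 0], "roll": 0, "claw": -1},
  {"offset": [0, 0.06, 0], "roll": 0, "claw": -1},
  {"offset": [0, 0.06, 0], "roll": 0, "claw": -1},
  {"offset": [0, 0.06, 0], "roll": 0, "claw": -1},
  {"offset": [0, 0.06, 0], "roll": 0, "claw": -1},
  {"offset": [0, 0, 0], "roll": 0, "claw": -1},
])

```text
clock: 24.32
tool_pos: [0.534, -0.4275, 0.1906]
orientation: [-11.7, 89.9, 161.4]
force: [0.5, 0.6, -0.4]
opening: 0.0008
```

```bash
python3 look.py 16; python3 - <<'E'
from h import *
from plant import ctrl
s0=pickle.load(open("top0.pkl","rb"));s=ctrl.snapshot("top");P=world(s)
cv2.imwrite("pics/t17.png",cv2.resize(s["frame"][140:220,200:340],None,fx=5.5,fy=5.5,interpolation=cv2.INTER_CUBIC))
def rects(s,tag):
    P=world(s);hsv=cv2.cvtColor(s["frame"],cv2.COLOR_BGR2HSV);white=(hsv[...,2]>140)&(hsv[...,1]<70)
    for n,p,h,zr in [("row",(297,189),.028,(.02,.035)),("off",(406,193),.028,(-1,1)),("tin",(257,225),.042,(-1,1)),("pot",(331,106),.06,(-1,1)),("bottlecap",(141,145),.2,(.15,.3))]:
        c=comp(white&(P[...,2]>zr[0])&(P[...,2]<zr[1]),p);v,u=np.nonzero(c);W=tofix(ray(s,np.c_[u,v],h))*1000
        r=cv2.minAreaRect(W.astype(np.float32));print(tag,n,np.round(r[0],1),np.round(r[1],1),round(r[2],2),len(u))
rects(s0,"before");rects(s,"after")
E
```

```text
pos [ 0.534  -0.4275  0.1906] jaw 173.1 tilt 0.15 J [-22.4  22.7  -0.8   0.  -66.6  15.5] F [ 0.5  0.6 -0.4] t 24.32 open 0.0008
  tool offset [ 0.1798 -0.4856 -0.029 ] roll (mod180) -0.35
tool fix [ 0.0685 -0.3855]
bar fix ((34.52104568481445, 6.4264984130859375), (199.73617553710938, 19.384521484375), 89.97161102294922) 533
[[24.799999237060547, -93.4000015258789], [44.20000076293945, -93.4000015258789], [44.29999923706055, 106.30000305175781], [24.899999618530273, 106.30000305175781]]
before row [0.3 0.7] [51.3 79.6] 0.07 592
before off [  18.5 -284.2] [51.  75.9] 69.32 573
before tin [-107.2   91.1] [78.7 78.6] 51.2 793
before pot [224.8 -66.8] [87.6 90.3] 51.23 913
before bottlecap [ 28.3 362.2] [31.4 29.7] 51.49 166
after row [-0.4 60.7] [ 51.7 199.6] 0.19 1463
after off [  19.2 -282.2] [47.3 76.3] 70.5 420
after tin [-107.2   92. ] [79.2 80. ] 24.27 798
after pot [224.8 -66.8] [87.6 90.3] 51.23 910
after bottlecap [ 28.3 362.2] [31.4 29.7] 51.49 167
```

View pics/t17.png

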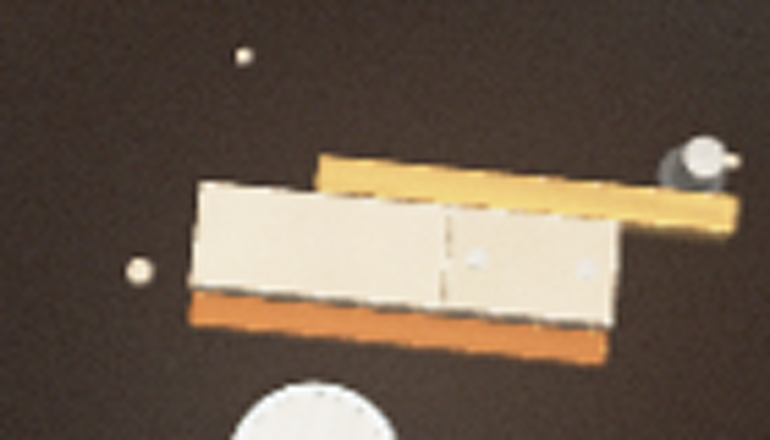

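View pics/s16.png

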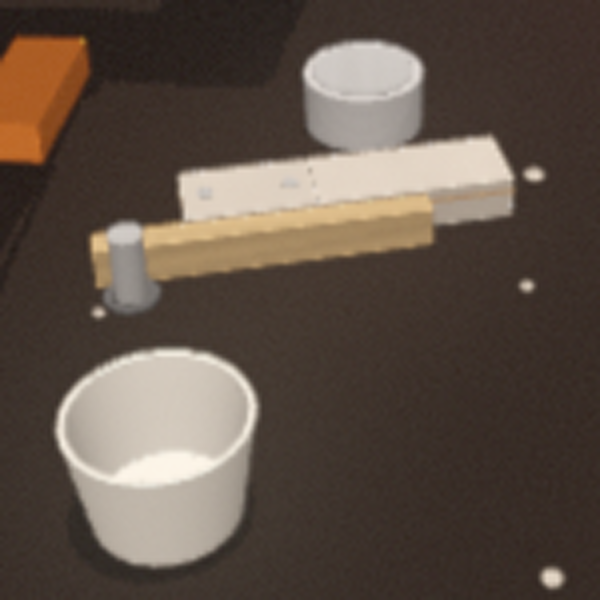

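All checks agree, so I'm handing in.

```bash
python3 -c "
from plant import ctrl
print(ctrl.close_job())"
```

```text
the job is handed in; nothing more can be done
None
```

I butted the loose white board against the screwed-down board, and the lining bar now lies flush along both front edges. I handed the job in just after 24 s; it reported no verdict.

**How it was done:** I set the board 3 mm off the fence, pressed it against the fence and the fixed board's end, and released it. I swung the bar about the post with shut fingers. Near the end I nudged it about 15 mm along its axis, because its heel was right at the edge of the allowed window. Last, I pressed the heel side to take up the post play.

**Last checks, top view, in the fixed board's frame:**

| Item | Measured | Wanted |
|---|---|---|
| Row length, both boards | 199.6 mm (joint closed) | 200 mm |
| Row angle | 0.2° | 0° |
| Row sideways | −0.4 mm | within 3 mm |
| Bar x | 34.5 mm | 31 to 37 mm |
| Bar angle off line | 0.03° | below 1.7° |
| Bar heel y | −93 mm | −115 to −75 mm |

- **Bystanders:** The pot and bottle measured the same as before, and the tin within 1 mm. The offcut read about 2 mm different. I take that as a mask effect, since fewer of its pixels were picked up (420 against 573) and the gripper never worked near it.
- **Limits:** Camera calibration is only good to about 2 mm, so the sub-millimetre figures are only as good as that. I saw no excess forces.

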